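# Sweep the turned bushes into the open-fronted tray

### The job

Sweep the three small flanged steel bushes that stand on the grey bench mat across it with the fingertips into the open-fronted aluminium tray (the low one with three walls, not the four-walled bin), so that each is completely inside the tray's mouth, all three standing on their flanges. Only slide them along the bench: do not pick up or topple any. Leave the plug gauge, the vial, the larger setting ring and the caliper, which lie about the bench, where they are.

Things in the scene. Friction and masses are not known exactly. Their poses are not given: they have to be found in the camera images.
- bush_a: turned steel flanged bush, loose, about 60 g: flange 30 mm diameter and 8 mm thick at the bottom, hub 20 mm diameter above it, 22 mm tall in all; it stands on its flange on the bench. Origin: centre of its underside. All three are alike
- bush_b: turned steel flanged bush, loose, about 60 g: flange 30 mm diameter and 8 mm thick at the bottom, hub 20 mm diameter above it, 22 mm tall in all; it stands on its flange on the bench. Origin: centre of its underside. All three are alike
- bush_c: turned steel flanged bush, loose, about 60 g: flange 30 mm diameter and 8 mm thick at the bottom, hub 20 mm diameter above it, 22 mm tall in all; it stands on its flange on the bench. Origin: centre of its underside. All three are alike
- tray: low aluminium collecting tray, fastened to the bench: 100 mm deep (x), 128 mm wide (y), walls 4 mm thick and 20 mm high on the left, right and far (+x) sides. The near side (-x, facing the robot) is open over 120 mm with no sill: the floor is level with the bench. Origin: centre of the footprint at bench height; the mouth is at x = -50 mm, the far wall's inner face at x = +46 mm in its frame
- bin: blue plastic four-walled bin, fastened to the bench, 100 mm deep (x), 128 mm wide (y), 45 mm high, not used. Origin: centre of its underside. It stands beside the tray, on either side of it
- plug_gauge: dark steel plug gauge standing upright among the bushes, loose: 24 mm diameter up to 22 mm height, then a 14 mm handle, 42 mm tall. Origin: centre of its underside. To be left alone
- vial: small amber glass vial with a white cap standing among the bushes, loose: 26 mm diameter, 38 mm tall. Origin: centre of its underside. To be left alone
- setting_ring: plain steel setting ring lying flat among the bushes, loose: 42 mm outside, 22 mm inside diameter, 14 mm high. Origin: centre of its underside. To be left alone
- caliper: digital caliper lying flat on the robot's right, loose, about 200 mm long (its x), 75 mm wide, 10 mm high. Origin: underside, middle of the beam. To be left alone
There are look-alikes about, which are no part of the job. Leave any purple look-alike of the bush_b alone.

How it is judged:
At the end, for the whole second after the job is handed in: Each bush stands upright (within 0.15 rad) on its flange on the bench and at rest, wholly inside the tray: its centre at least 16 mm past the line of the mouth and between the walls. Plug gauge, vial, setting ring and caliper are within 15 mm of where they began, and the first three upright (x of bush_a in the frame of tray between -0.034 and 0.046 m and y of bush_a in the frame of tray between -0.06 and 0.06 m and height (world z) of each of bush_a, bush_b, bush_c below 0.005 m and angle between each of bush_a, bush_b, bush_c, plug_gauge, vial, setting_ring's own z axis and vertical below 0.15 rad and linear speed of each of bush_a, bush_b, bush_c below 0.02 m/s and x of bush_b in the frame of tray between -0.034 and 0.046 m and y of bush_b in the frame of tray between -0.06 and 0.06 m and x of bush_c in the frame of tray between -0.034 and 0.046 m and y of bush_c in the frame of tray between -0.06 and 0.06 m and not (distance of plug_gauge from where it was at the start of the episode above 0.015 m) and not (distance of vial from where it was at the start of the episode above 0.015 m) and not (distance of setting_ring from where it was at the start of the episode above 0.015 m) and not (distance of caliper from where it was at the start of the episode above 0.015 m)); the robot touches nothing.
It fails at once if a bush is lifted off the bench (more than 10 mm) (height (world z) of any of bush_a, bush_b, bush_c above 0.01 m).
It fails at once if a bush is toppled (tilted over 0.5 rad) (angle between any of bush_a, bush_b, bush_c's own z axis and vertical above 0.5 rad).
It fails at once if the plug gauge, vial, setting ring or caliper is shifted by more than 15 mm or tipped over 0.4 rad (distance of any of plug_gauge, vial, setting_ring, caliper from where it was at the start of the episode above 0.015 m or angle between any of plug_gauge, vial, setting_ring, caliper's own z axis and vertical above 0.4 rad).
It also fails if it takes over 72 s, if anything falls off the work surface, if the arm or the gripper's body presses on something with over 40 N, if the wrist force passes 120 N, or if a joint passes its speed limit or range.

### The arm

A 6-joint arm with a two-finger parallel gripper is mounted at the origin on the work surface. World frame = base frame: x ahead of the robot, y to its left, z up, the work surface at z = 0. Lengths are in m, angles in rad, forces in N, time in s.
With the tool pointing down it reaches from about 0.15 to 0.775 m from the base axis. Payload 6.1 kg.
Tool frame: the origin (TCP) lies at the very end of the fingers, on their centre line; the grasp point (between the pads) lies 19 mm behind it (robot.grasp_offset is the distance from the TCP to the grasp point, in m); z points along the fingers, y is the line along which they close (so a half turn about z gives the same grasp; the last joint's range is limited). The gripper opens to 85 mm and grips with 20 to 120 N. Pads are 22 mm wide; open, the fingers measure 114 mm over their backs; the gripper's body (76 mm by 85 mm) begins 54 mm behind the grasp point. The pads swing forward as they close: fully open they stand 13 mm farther back than shut.
Start: joints at [-1.225, 0.126, -0.04, 1.405, 0, 1.571], TCP at [0.178, -0.494, 0.231] pointing down, gripper open.
Joint ranges: [-2.72, 2.72], [-0.95, 1.95], [-1.27, 1.35], [-1.78, 2.02], [-1.46, 1.47], [-3.14, 3.14]. Speed limits (rad/s): [2.39, 2.39, 3.01, 3.14, 3.14, 3.14].

### API

Orientations are given as [roll, pitch, yaw] about the fixed x, y, z axes, in that order (R = Rz(yaw) Ry(pitch) Rx(roll)).
In Python, from bench import robot, viewer gives the robot as it stands. The module is installed in compiled form; this text tells all that it offers.
- The arm moves only by the tool carry_out, never from a script. Its argument "increments" is a list of rows, each an object with "hand": the opening, from 0 (shut) to 1 (fully open); "dp": the shift along the tool's x, y, z scaled (see below), a list of three; "yaw": the turn about the tool's z scaled (see below). A call has 1 to 20 rows; each row shifts and turns the commanded pose from where the row before left it, along the tool's axes as they then stand; what a row does not reach is not made up. The controller multiplies each number of a shift by 0.8 m and each number of a turn by 180 degrees. A row lasts 1/10 s, in which the tool goes at most 50 mm and 8.59 degrees, less where a joint would pass 70% of its speed; a pose out of reach is approached as far as the arm can. A call with a number of a shift or a turn outside -1 to 1 is refused whole. A call with a gripper value outside its range is refused whole. The fingers move at their own pace and stop on an object; the grip force is fixed at half the most. Time passes only in rows, so rows that do not move let the fingers close. It gives the time, the measured TCP pose, the force, the opening and the grip force at its end, in the units of the state.
- robot.get_obs(): the state, without advancing time (a new reading comes with each control period).
- viewer.grab_frame(name): name is "scene" or "top" or "wrist"; returns the picture (480x640x3 uint8, red, green, blue); there is no depth.
- viewer.camera_model(name): a dict with "vertical_fov" (degrees; the focal length in pixels is half the picture's height over the tangent of half this angle, whatever the lens; pixels are square), "cx", "cy" (the principal point, pixels), "R" (3x3) and "t" (3): a world point X has camera coordinates R X + t; the wrist camera has in their place "tool_from_camera" (4x4, takes a point from camera to tool coordinates, whose origin is the TCP and whose axes are the flange's). Camera axes: x right, y down, z forward; pixel columns grow to the right and rows downward; lengths in m; the calibration is good to about 2 mm. A picture is of the moment at which its call begins: read the wrist's pose just before it. camera_model takes no time and is no camera call.
- robot.sign_off(): hands the job in; it is judged then, once.
The state is a dict: "time_s": time; "joints": joint angles; "qvel": joint speeds; "joint_efforts": joint torques, N m; "ee_pos": TCP position; "orientation": TCP orientation; "ft_force": force on the tool from outside, world axes, zero at the start; "ft_torque": the same for the moment, N m; "width": finger opening in m; "finger_force": force on a finger pad.
Only numpy, scipy, OpenCV 4.12 (cv2) and the standard library are available. Lean on these libraries where they do the work, as an engineer would, in place of code of your own. Each camera call takes 0.05 s, during which the arm holds its last target. There are 200 camera calls.

## Working session

There is one attempt and no reset: what is moved stays moved. The work goes in short steps, Python scripts to look and compute and a tool call to move; the robot and the scene stay as the last step left them, time stands still between calls to the robot, and variables do not carry over. Pictures are saved under pics/ and viewed, at most 10 in all, crops included, and the job is handed in when it is done.

Besides the shell and the picture viewer there is one more tool, called as name(argument=value, ...) on one line, values as JSON. carry_out: Moves the arm, as the interface text tells. Shifts and turns lie within -1 to 1; 1 stands for 0.8 m of shift or 180 degrees of turn. Its arguments: {"type":"object","properties":{"increments":{"type":"array","items":{"type":"object","properties":{"hand":{"type":"number"},"dp":{"type":"array","items":{"type":"number"}},"yaw":{"type":"number"}}}}},"required":["increments"]}

```bash
mkdir -p pics
python3 - <<'E'
from bench import robot, viewer
import cv2
for n in("top","scene"):
    cv2.imwrite(f"pics/{n}0.png",viewer.grab_frame(n)[:,:,::-1])
    m=viewer.camera_model(n);print(n,m)
o=robot.get_obs();print(o["time_s"],o["ee_pos"],o["orientation"],o["width"])
E
```

```text
top {'vertical_fov': 45.46659406326997, 'cx': 314.0259694661878, 'cy': 245.5050702808613, 'R': array([[ 0.02624261, -0.99958205, -0.01212661],
       [-0.99389589, -0.02478916, -0.10750092],
       [ 0.10715538,  0.01487369, -0.99413103]]), 't': array([-0.10511608,  0.53109053,  0.88478599])}
scene {'vertical_fov': 45.07751550339775, 'cx': 315.5473169380751, 'cy': 233.61963453312148, 'R': array([[ 0.6921053 ,  0.7216186 ,  0.01602652],
       [ 0.60508713, -0.56794831, -0.55794648],
       [-0.39352232,  0.39585516, -0.82972217]]), 't': array([-0.32502465, -0.35540993,  1.13607901])}
0.1 [ 0.17782741 -0.49357104  0.23059724] [-3.14012826e+00 -3.17082452e-05  3.45817824e-01] 0.08541405351139623
```

View pics/top0.png

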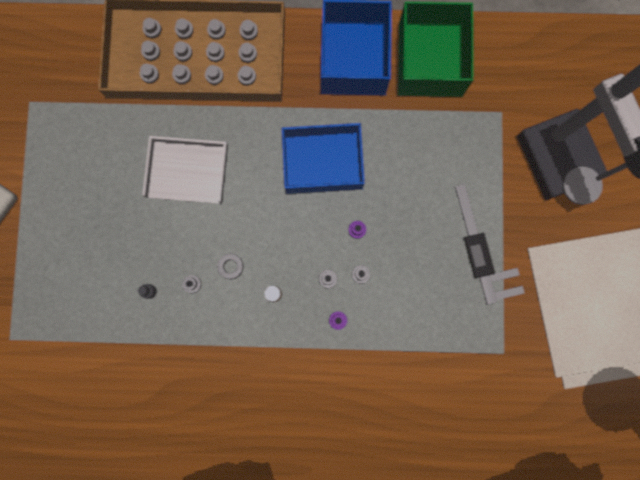

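View pics/scene0.png

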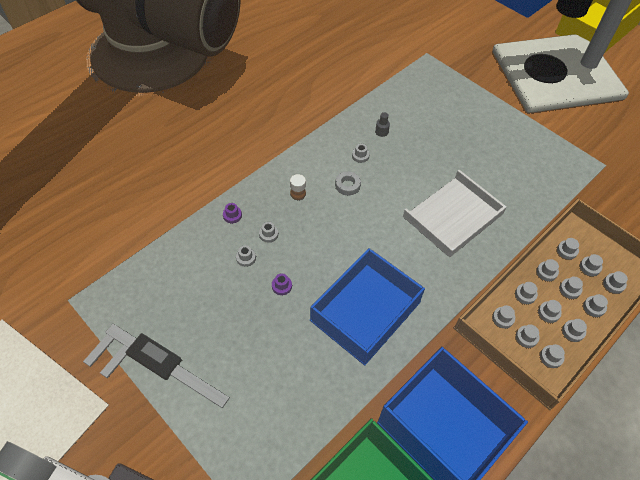

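The top view shows grey bushes at about (192,284), (328,279) and (361,274). The purple look-alikes are at (357,229) and (338,320), the plug at (148,291), the ring at (231,267) and the vial at (272,294). The tray spans (145..227, 137..203) with its mouth facing down. The scene view agrees.

```bash
cat > h.py <<'E'
import numpy as np, cv2
from bench import robot, viewer
def cast(n,u,v,z):
    m=viewer.camera_model(n);f=240/np.tan(np.radians(m["vertical_fov"]/2))
    d=m["R"].T@np.array([(u-m["cx"])/f,(v-m["cy"])/f,1]);c=-m["R"].T@m["t"]
    return c+d*(z-c[2])/d[2]
def darkc(img,u,v,r=4):
    g=cv2.cvtColor(img,cv2.COLOR_RGB2GRAY).astype(float);p=g[v-r:v+r+1,u-r:u+r+1]
    w=np.clip(np.median(p)-15-p,0,None);yy,xx=np.mgrid[v-r:v+r+1,u-r:u+r+1]
    return (w*xx).sum()/w.sum(),(w*yy).sum()/w.sum()
E
python3 - <<'E'
from h import *
a=cv2.imread("pics/top0.png");cv2.imwrite("pics/crop0.png",cv2.resize(a[125:335,130:380],None,fx=3.2,fy=2.8571,interpolation=cv2.INTER_CUBIC) if 0 else cv2.resize(a[130:330,130:380],None,fx=3,fy=3,interpolation=cv2.INTER_CUBIC))
s=cv2.imread("pics/scene0.png")[:,:,::-1];t=a[:,:,::-1]
for n,pt,ps in(("L",(190,284),(361,149)),("M",(328,279),(269,227)),("R",(361,274),(246,252)),("p1",(357,229),(282,280)),("p2",(338,320),(232,208))):
    c=darkc(t,*pt);d=darkc(s,*ps);print(n,np.round(c,1),np.round(cast("top",*c,.022)[:2],4),np.round(d,1),np.round(cast("scene",*d,.022)[:2],4))
for n,c,z in(("plug",(148,291),.03),("vial",(272.5,294),.038),("ring",(231,267),.014),("tFL",(149,137.5),.02),("tFR",(227,142),.02),("tNL",(144.5,195.5),.02),("tNR",(221,203),.02),("bin",(283,126),.045),("bin",(287,191),.045),("bin",(363,187),.045)):
    print(n,np.round(cast("top",*c,z)[:2],4))
E
```

```text
L [188.9 283.3] [0.4687 0.1067] [361.  147.5] [0.4681 0.1073]
M [327.6 278. ] [ 0.4827 -0.1144] [267.9 226.6] [ 0.483 -0.114]
R [361.1 273.4] [ 0.4915 -0.1676] [244.5 250.6] [ 0.4918 -0.1677]
p1 [357.6 227.7] [ 0.5648 -0.1607] [281.2 279.5] [ 0.5656 -0.161 ]
p2 [337.9 320.2] [ 0.4164 -0.1323] [230.7 207.3] [ 0.4158 -0.1322]
plug [0.4545 0.1692]
vial [ 0.4547 -0.0288]
ring [0.4969 0.0418]
tFL [0.7065 0.185 ]
tFR [0.7019 0.056 ]
tNL [0.6095 0.1868]
tNR [0.6001 0.0615]
bin [ 0.7229 -0.037 ]
bin [ 0.6173 -0.0468]
bin [ 0.6266 -0.1666]
```

View pics/crop0.png

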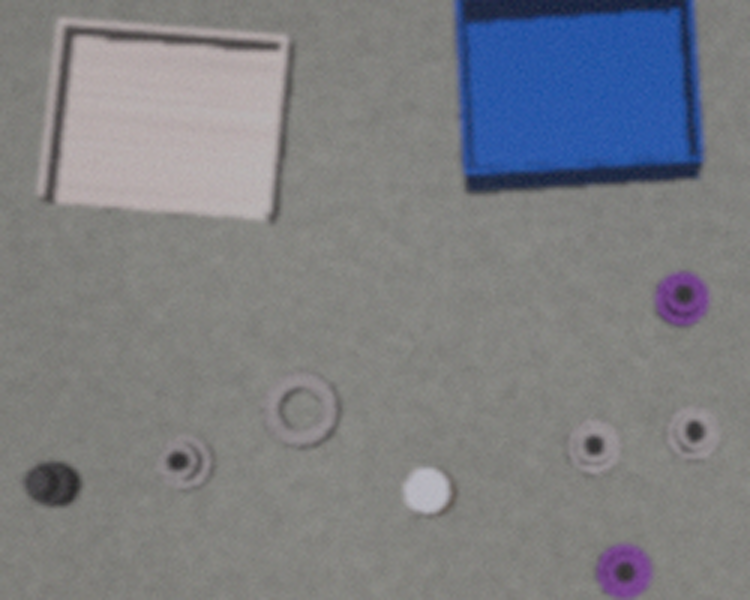

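The crop confirms those positions. Both views agree to within about 1 mm: L (.4685,.107), M (.483,-.114), R (.4917,-.1675), and the tray mouth at x≈.603, y .06–.187. I'll push L first, using part-open fingertips as a V.

carry_out(increments=[{"hand": 0.26, "dp": [0.0345, -0.0369, 0], "yaw": 0}, {"hand": 0.26, "dp": [0.0345, -0.0369, 0], "yaw": 0}, {"hand": 0.26, "dp": [0.0345, -0.0369, 0], "yaw": 0}, {"hand": 0.26, "dp": [0.0345, -0.0369, 0], "yaw": 0}, {"hand": 0.26, "dp": [0.0345, -0.0369, 0], "yaw": 0}, {"hand": 0.26, "dp": [0.0345, -0.0369, 0], "yaw": 0}, {"hand": 0.26, "dp": [0.0345, -0.0369, 0], "yaw": 0}, {"hand": 0.26, "dp": [0.0345, -0.0369, 0], "yaw": 0}, {"hand": 0.26, "dp": [0.0345, -0.0369, 0], "yaw": 0}, {"hand": 0.26, "dp": [0.0345, -0.0369, 0], "yaw": 0}, {"hand": 0.26, "dp": [0.0345, -0.0369, 0], "yaw": 0}, {"hand": 0.26, "dp": [0.0345, -0.0369, 0], "yaw": 0}, {"hand": 0.26, "dp": [0.0345, -0.0369, 0], "yaw": 0}, {"hand": 0.26, "dp": [0.0345, -0.0369, 0], "yaw": 0}, {"hand": 0.26, "dp": [0.0345, -0.0369, 0], "yaw": 0}, {"hand": 0.26, "dp": [0.0345, -0.0369, 0], "yaw": 0}, {"hand": 0.26, "dp": [0, 0, 0], "yaw": 0.0435}, {"hand": 0.26, "dp": [0, 0, 0.05], "yaw": 0}, {"hand": 0.26, "dp": [0, 0, 0.05], "yaw": 0}, {"hand": 0.26, "dp": [0, 0, 0], "yaw": 0}])

```text
time_s: 2.1
ee_pos: [0.4305, 0.0952, 0.1462]
orientation: [-3.138, 0.01, 0.215]
ft_force: [-0.5, 0.6, 0.0]
width: 0.022
finger_force: 0.0
```

```bash
cat >> h.py <<'E'
def go(x,y,z,deg):
    "scaled tool-axis shift (before turning) and turn to reach a world pose"
    o=robot.get_obs();p=o["ee_pos"];w=o["orientation"][2];d=np.array([x,y,z])-p;c,s=np.cos(w),np.sin(w)
    print(np.round(p,4),round(np.degrees(w),2),"shift",np.round(np.array([c*d[0]+s*d[1],s*d[0]-c*d[1],-d[2]])/.8,4),"yaw",round(-(deg-np.degrees(w))/180,4),"F",np.round(o["ft_force"],1),o["width"])
E
python3 - <<'E'
from h import *
go(.434,.0997,.012,12)
cv2.imwrite("pics/w0.png",viewer.grab_frame("wrist")[:,:,::-1])
E
```

```text
[0.4305 0.0952 0.1462] 12.34 shift [ 0.0055 -0.0046  0.1677] yaw 0.0019 F [-0.5  0.6  0. ] 0.022019527436430857
```

View pics/w0.png

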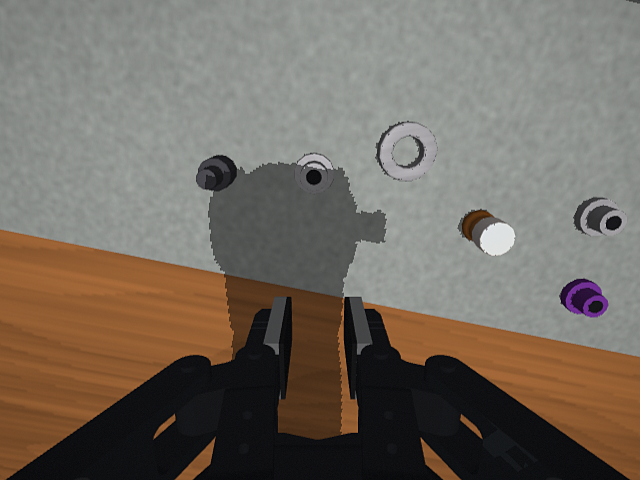

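The wrist view shows L at (314,177), directly ahead of the gap between the pads (about 318). I'll descend now and probe for the bench gently.

carry_out(increments=[{"hand": 0.26, "dp": [0.003, -0.0046, 0.05]}, {"hand": 0.26, "dp": [0, 0, 0.05]}, {"hand": 0.26, "dp": [0, 0, 0.05]}, {"hand": 0.26, "dp": [0, 0, 0.0175], "yaw": 0.0019}, {"hand": 0.26, "dp": [0, 0, 0]}, {"hand": 0.26, "dp": [0, 0, 0.0025]}, {"hand": 0.26, "dp": [0, 0, 0.0025]}, {"hand": 0.26, "dp": [0, 0, 0.0025]}, {"hand": 0.26, "dp": [0, 0, 0]}, {"hand": 0.26, "dp": [0, 0, 0]}])

```text
validation failed for argument at $.in...
```

carry_out(increments=[{"hand": 0.26, "dp": [0.003, -0.0046, 0.05], "yaw": 0}, {"hand": 0.26, "dp": [0, 0, 0.05], "yaw": 0}, {"hand": 0.26, "dp": [0, 0, 0.05], "yaw": 0}, {"hand": 0.26, "dp": [0, 0, 0.0175], "yaw": 0.0019}, {"hand": 0.26, "dp": [0, 0, 0], "yaw": 0}, {"hand": 0.26, "dp": [0, 0, 0.0025], "yaw": 0}, {"hand": 0.26, "dp": [0, 0, 0.0025], "yaw": 0}, {"hand": 0.26, "dp": [0, 0, 0.0025], "yaw": 0}, {"hand": 0.26, "dp": [0, 0, 0], "yaw": 0}, {"hand": 0.26, "dp": [0, 0, 0], "yaw": 0}])

```text
time_s: 3.15
ee_pos: [0.4368, 0.0969, 0.0118]
orientation: [-3.135, -0.001, 0.214]
ft_force: [0.8, 0.1, 0.2]
width: 0.0221
finger_force: 0.0
```

carry_out(increments=[{"hand": 0.26, "dp": [0, 0, 0.0025], "yaw": 0}, {"hand": 0.26, "dp": [0, 0, 0.0025], "yaw": 0}, {"hand": 0.26, "dp": [0, 0, 0.0025], "yaw": 0}, {"hand": 0.26, "dp": [0, 0, 0], "yaw": 0}, {"hand": 0.26, "dp": [0, 0, 0], "yaw": 0}])

```text
time_s: 3.65
ee_pos: [0.4363, 0.0968, 0.0052]
orientation: [-3.135, 0.0, 0.214]
ft_force: [-0.6, 0.2, 1.3]
width: 0.0221
finger_force: 0.0
```

carry_out(increments=[{"hand": 0.26, "dp": [0, 0, 0.0025], "yaw": 0}, {"hand": 0.26, "dp": [0, 0, 0], "yaw": 0}, {"hand": 0.26, "dp": [0, 0, 0], "yaw": 0}])

```text
time_s: 3.95
ee_pos: [0.4364, 0.0968, 0.0033]
orientation: [-3.135, 0.0, 0.214]
ft_force: [-0.2, -0.2, -0.3]
width: 0.022
finger_force: 0.0
```

carry_out(increments=[{"hand": 0.26, "dp": [0, 0, 0.0015], "yaw": 0}, {"hand": 0.26, "dp": [0, 0, 0], "yaw": 0}])

```text
time_s: 4.15
ee_pos: [0.4364, 0.0968, 0.002]
orientation: [-3.135, 0.0, 0.214]
ft_force: [0.3, 0.6, -1.2]
width: 0.0223
finger_force: 0.0
```

carry_out(increments=[{"hand": 0.26, "dp": [0, 0, 0.0025], "yaw": 0}, {"hand": 0.26, "dp": [0, 0, 0], "yaw": 0}])

```text
time_s: 4.35
ee_pos: [0.4366, 0.0969, 0.0002]
orientation: [-3.135, -0.0, 0.214]
ft_force: [0.3, 0.4, 0.6]
width: 0.0223
finger_force: 0.3
```

carry_out(increments=[{"hand": 0.26, "dp": [0, 0, 0.0015], "yaw": 0}, {"hand": 0.26, "dp": [0, 0, 0], "yaw": 0}])

```text
time_s: 4.55
ee_pos: [0.4367, 0.0969, 0.0001]
orientation: [-3.135, -0.001, 0.214]
ft_force: [-3.6, -0.4, 12.8]
width: 0.0218
finger_force: 6.5
```

carry_out(increments=[{"hand": 0.26, "dp": [0, 0, 0.0015], "yaw": 0}, {"hand": 0.26, "dp": [0, 0, 0], "yaw": 0}])

```text
time_s: 4.75
ee_pos: [0.4368, 0.0969, -0.0]
orientation: [-3.135, -0.001, 0.214]
ft_force: [-8.8, -1.0, 25.2]
width: 0.0224
finger_force: 12.4
```

carry_out(increments=[{"hand": 0.26, "dp": [0, -0.0039, -0.007], "yaw": 0}, {"hand": 0.26, "dp": [0.0125, 0, 0], "yaw": 0}, {"hand": 0.26, "dp": [0.0125, 0, 0], "yaw": 0}, {"hand": 0.26, "dp": [0.0125, 0, 0], "yaw": 0}, {"hand": 0.26, "dp": [0.0125, 0, 0], "yaw": 0}, {"hand": 0.26, "dp": [0.0125, 0, 0], "yaw": 0}, {"hand": 0.26, "dp": [0.0125, 0, 0], "yaw": 0}, {"hand": 0.26, "dp": [0.0125, 0, 0], "yaw": 0}, {"hand": 0.26, "dp": [0.0125, 0, 0], "yaw": 0}, {"hand": 0.26, "dp": [0, 0, 0], "yaw": 0}])

```text
time_s: 5.75
ee_pos: [0.5161, 0.1157, 0.0033]
orientation: [-3.134, -0.001, 0.216]
ft_force: [0.4, 0.4, 0.5]
width: 0.0225
finger_force: 0.0
```

Run:
```python
from h import *
go(.6515,.1455,.003,12)
cv2.imwrite("pics/w1.png",viewer.grab_frame("wrist")[:,:,::-1])
```

```text
[0.5161 0.1157 0.0033] 12.39 shift [ 0.1733 -0.      0.0004] yaw 0.0021 F [0.4 0.4 0.5] 0.022544346210308777
```

View pics/w1.png

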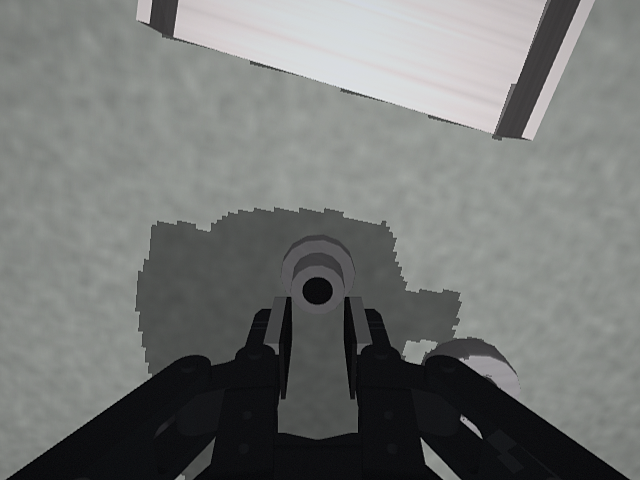

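The bush at (318,270) sits centred in the V, with the tray ahead. I'll carry on into the tray, then back off and lift.

carry_out(increments=[{"hand": 0.26, "dp": [0.0124, 0, 0], "yaw": 0}, {"hand": 0.26, "dp": [0.0124, 0, 0], "yaw": 0}, {"hand": 0.26, "dp": [0.0124, 0, 0], "yaw": 0}, {"hand": 0.26, "dp": [0.0124, 0, 0], "yaw": 0}, {"hand": 0.26, "dp": [0.0124, 0, 0], "yaw": 0}, {"hand": 0.26, "dp": [0.0124, 0, 0], "yaw": 0}, {"hand": 0.26, "dp": [0.0124, 0, 0], "yaw": 0}, {"hand": 0.26, "dp": [0.0124, 0, 0], "yaw": 0}, {"hand": 0.26, "dp": [0.0124, 0, 0], "yaw": 0}, {"hand": 0.26, "dp": [0.0124, 0, 0], "yaw": 0}, {"hand": 0.26, "dp": [0.0124, 0, 0], "yaw": 0}, {"hand": 0.26, "dp": [0.0124, 0, 0], "yaw": 0}, {"hand": 0.26, "dp": [0.0124, 0, 0], "yaw": 0}, {"hand": 0.26, "dp": [0.0124, 0, 0], "yaw": 0}, {"hand": 0.26, "dp": [0, 0, 0], "yaw": 0}, {"hand": 0.26, "dp": [-0.02, 0, 0], "yaw": 0}, {"hand": 0.26, "dp": [-0.03, 0, 0], "yaw": 0}, {"hand": 0.26, "dp": [0, 0, -0.05], "yaw": 0}, {"hand": 0.26, "dp": [0, 0, -0.05], "yaw": 0}, {"hand": 0.26, "dp": [0, 0, 0], "yaw": 0}])

```text
time_s: 7.8
ee_pos: [0.6139, 0.1365, 0.0897]
orientation: [-3.134, -0.009, 0.216]
ft_force: [0.3, 0.1, 1.0]
width: 0.0225
finger_force: 0.0
```

Run:
```python
from h import *
go(.4588-.0,-.128,.08,30)
```

```text
[0.6139 0.1365 0.0897] 12.38 shift [-0.2603  0.2814  0.0121] yaw -0.0979 F [0.3 0.1 1. ] 0.022525468414057948
```

carry_out(increments=[{"hand": 0.26, "dp": [-0.0262, 0.0281, 0], "yaw": 0}, {"hand": 0.26, "dp": [-0.0262, 0.0281, 0], "yaw": 0}, {"hand": 0.26, "dp": [-0.0262, 0.0281, 0], "yaw": 0}, {"hand": 0.26, "dp": [-0.0262, 0.0281, 0], "yaw": 0}, {"hand": 0.26, "dp": [-0.0262, 0.0281, 0], "yaw": 0}, {"hand": 0.26, "dp": [-0.0262, 0.0281, 0], "yaw": 0}, {"hand": 0.26, "dp": [-0.0262, 0.0281, 0], "yaw": 0}, {"hand": 0.26, "dp": [-0.0262, 0.0281, 0], "yaw": 0}, {"hand": 0.26, "dp": [-0.0262, 0.0281, 0], "yaw": 0}, {"hand": 0.26, "dp": [-0.0262, 0.0281, 0], "yaw": 0}, {"hand": 0.26, "dp": [0, 0, 0], "yaw": -0.0326}, {"hand": 0.26, "dp": [0, 0, 0], "yaw": -0.0326}, {"hand": 0.26, "dp": [0, 0, 0], "yaw": -0.0326}, {"hand": 0.26, "dp": [0, 0, 0], "yaw": 0}, {"hand": 0.26, "dp": [0, 0, 0], "yaw": 0}])

```text
time_s: 9.3
ee_pos: [0.4544, -0.1285, 0.0814]
orientation: [-3.134, -0.002, 0.521]
ft_force: [-0.4, -0.1, 0.4]
width: 0.022
finger_force: 0.0
```

Run:
```python
from h import *
go(.457,-.129,.003,30)
t=viewer.grab_frame("top");cv2.imwrite("pics/top1.png",t[:,:,::-1])
c=darkc(t,172,158,12)  # bush L region in tray
g=cv2.cvtColor(t,cv2.COLOR_RGB2GRAY)[145:195,155:218];m=(g<90).astype(np.uint8)
n,_,st,ce=cv2.connectedComponentsWithStats(m)
for s,c in zip(st[1:],ce[1:]):
    if s[4]>3: print(s[4],c+[155,145],np.round(cast("top",*(c+[155,145]),.022)[:2],4))
```

```text
[ 0.4544 -0.1285  0.0814] 29.85 shift [0.0025 0.0021 0.098 ] yaw -0.0008 F [-0.4 -0.1  0.4] 0.022032014546213802
21 [169. 158.] [0.6723 0.1496]
8 [173.    163.875] [0.6626 0.1425]
```

carry_out(increments=[{"hand": 0.26, "dp": [0.0025, 0.0021, 0.04], "yaw": 0}, {"hand": 0.26, "dp": [0, 0, 0.04], "yaw": 0}, {"hand": 0.26, "dp": [0, 0, 0.018], "yaw": 0}, {"hand": 0.26, "dp": [0, 0, 0], "yaw": 0}, {"hand": 0.26, "dp": [0.012, 0, 0], "yaw": 0}, {"hand": 0.26, "dp": [0.012, 0, 0], "yaw": 0}, {"hand": 0.26, "dp": [0.012, 0, 0], "yaw": 0}, {"hand": 0.26, "dp": [0.012, 0, 0], "yaw": 0}, {"hand": 0.26, "dp": [0.012, 0, 0], "yaw": 0}, {"hand": 0.26, "dp": [0.012, 0, 0], "yaw": 0}, {"hand": 0.26, "dp": [0.012, 0, 0], "yaw": 0}, {"hand": 0.26, "dp": [0.012, 0, 0], "yaw": 0}, {"hand": 0.26, "dp": [0.012, 0, 0], "yaw": 0}, {"hand": 0.26, "dp": [0.012, 0, 0], "yaw": 0}, {"hand": 0.26, "dp": [0, 0, 0], "yaw": 0}, {"hand": 0.26, "dp": [-0.0375, 0, 0], "yaw": 0}, {"hand": 0.26, "dp": [0, 0, -0.05], "yaw": 0}, {"hand": 0.26, "dp": [0, 0, -0.05], "yaw": 0}, {"hand": 0.26, "dp": [0, 0, 0], "yaw": 0}])

```text
time_s: 11.25
ee_pos: [0.5172, -0.0969, 0.0887]
orientation: [-3.139, -0.009, 0.523]
ft_force: [0.8, -0.6, 0.4]
width: 0.0221
finger_force: 0.0
```

```bash
cat >> h.py <<'E'
def holes(x0,x1,y0,y1):
    "dark bores of grey bushes inside a world window, from top view"
    t=viewer.grab_frame("top");g=cv2.cvtColor(t,cv2.COLOR_RGB2GRAY);m=(g<80).astype(np.uint8)
    n,_,st,ce=cv2.connectedComponentsWithStats(m)
    for s,c in zip(st[1:],ce[1:]):
        p=cast("top",*c,.022)
        if 5<s[4]<60 and x0<p[0]<x1 and y0<p[1]<y1: print("hole",s[4],np.round(p[:2],4))
    return t
E
python3 - <<'E'
from h import *
go(.558,-.106,.08,90)
t=holes(.45,.7,-.2,.2);cv2.imwrite("pics/top2.png",t[:,:,::-1])
E
```

```text
[ 0.5172 -0.0969  0.0887] 29.96 shift [0.0385 0.0354 0.0108] yaw -0.3336 F [ 0.8 -0.6  0.4] 0.022148228537879247
hole 8 [ 0.6798 -0.0779]
hole 16 [0.6721 0.1497]
hole 6 [ 0.6721 -0.1211]
hole 8 [ 0.5944 -0.0388]
hole 35 [ 0.5888 -0.0504]
hole 11 [ 0.5547 -0.1284]
```

View pics/top2.png

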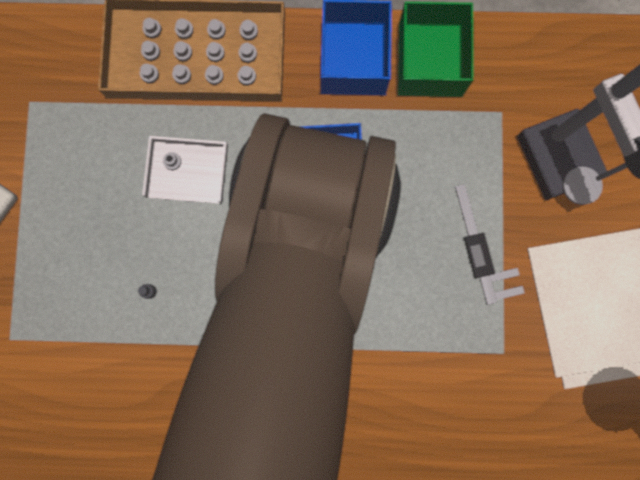

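The arm hides M in this view. L is in the tray at (171,160). I'll turn for the +y leg and check with the wrist camera.

carry_out(increments=[{"hand": 0.26, "dp": [0.0193, 0.0177, 0], "yaw": 0}, {"hand": 0.26, "dp": [0.0193, 0.0177, 0], "yaw": 0}, {"hand": 0.26, "dp": [0, 0, 0], "yaw": -0.0477}, {"hand": 0.26, "dp": [0, 0, 0], "yaw": -0.0477}, {"hand": 0.26, "dp": [0, 0, 0], "yaw": -0.0477}, {"hand": 0.26, "dp": [0, 0, 0], "yaw": -0.0477}, {"hand": 0.26, "dp": [0, 0, 0], "yaw": -0.0477}, {"hand": 0.26, "dp": [0, 0, 0], "yaw": -0.0477}, {"hand": 0.26, "dp": [0, 0, 0], "yaw": -0.0477}, {"hand": 0.26, "dp": [0, 0, 0], "yaw": 0}, {"hand": 0.26, "dp": [0, 0, 0], "yaw": 0}])

```text
time_s: 12.4
ee_pos: [0.5547, -0.105, 0.0823]
orientation: [-3.138, -0.008, 1.569]
ft_force: [-0.6, -0.4, 0.3]
width: 0.0222
finger_force: 0.0
```

```bash
cat >> h.py <<'E'
from scipy.spatial.transform import Rotation as Ro
def wholes(x,y,r=.05,z=.022):
    "dark bores seen by the wrist camera near a world point"
    o=robot.get_obs();im=viewer.grab_frame("wrist");m=viewer.camera_model("wrist");T=np.eye(4)
    T[:3,:3]=Ro.from_euler("xyz",o["orientation"]).as_matrix();T[:3,3]=o["ee_pos"];T=T@m["tool_from_camera"]
    f=240/np.tan(np.radians(m["vertical_fov"]/2));g=cv2.cvtColor(im,cv2.COLOR_RGB2GRAY)
    n,_,st,ce=cv2.connectedComponentsWithStats((g<45).astype(np.uint8))
    for s,c in zip(st[1:],ce[1:]):
        if not 40<s[4]<3000: continue
        d=T[:3,:3]@[(c[0]-m["cx"])/f,(c[1]-m["cy"])/f,1];p=T[:3,3]+d*(z-T[2,3])/d[2]
        if np.hypot(p[0]-x,p[1]-y)<r: print("w",s[4],np.round(c),np.round(p[:2],4))
    return im
E
python3 - <<'E'
from h import *
go(.558,-.106,.003,90)
cv2.imwrite("pics/w2.png",wholes(.558,-.071)[:,:,::-1])
E
```

```text
[ 0.5547 -0.105   0.0823] 89.89 shift [-0.0012  0.0041  0.0991] yaw -0.0006 F [-0.6 -0.4  0.3] 0.02220638714321541
w 285 [326. 204.] [ 0.5589 -0.0682]
```

carry_out(increments=[{"hand": 0.26, "dp": [0, 0.0052, 0.04], "yaw": 0}, {"hand": 0.26, "dp": [0, 0, 0.04], "yaw": 0}, {"hand": 0.26, "dp": [0, 0, 0.019], "yaw": 0}, {"hand": 0.26, "dp": [0, 0, 0], "yaw": 0}, {"hand": 0.26, "dp": [0.0124, 0, 0], "yaw": 0}, {"hand": 0.26, "dp": [0.0124, 0, 0], "yaw": 0}, {"hand": 0.26, "dp": [0.0124, 0, 0], "yaw": 0}, {"hand": 0.26, "dp": [0.0124, 0, 0], "yaw": 0}, {"hand": 0.26, "dp": [0.0124, 0, 0], "yaw": 0}, {"hand": 0.26, "dp": [0.0124, 0, 0], "yaw": 0}, {"hand": 0.26, "dp": [0.0124, 0, 0], "yaw": 0}, {"hand": 0.26, "dp": [0.0124, 0, 0], "yaw": 0}, {"hand": 0.26, "dp": [0, 0, 0], "yaw": 0}])

```text
time_s: 13.75
ee_pos: [0.5591, -0.0238, 0.0046]
orientation: [-3.14, -0.008, 1.574]
ft_force: [1.3, -0.4, 0.0]
width: 0.0221
finger_force: 0.0
```

Run:
```python
from h import *
go(.559,.084,.003,90)
cv2.imwrite("pics/w3.png",wholes(.559,.0)[:,:,::-1])
```

```text
[ 0.5591 -0.0238  0.0046] 90.18 shift [0.1348 0.0004 0.002 ] yaw 0.001 F [ 1.3 -0.4  0. ] 0.022083460102652726
w 628 [317. 288.] [ 0.5586 -0.0017]
```

View pics/w3.png

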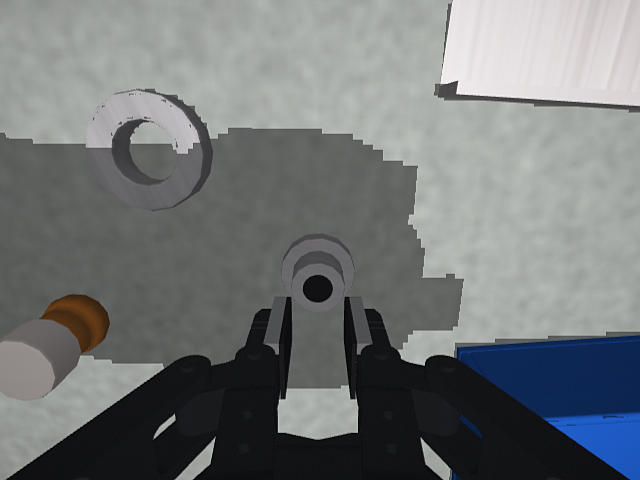

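M at (317,270) is centred in the V. The path passes between the ring (150,150) and the tray corner (440,90).

carry_out(increments=[{"hand": 0.26, "dp": [0.0123, 0, 0.0015], "yaw": 0}, {"hand": 0.26, "dp": [0.0123, 0, 0], "yaw": 0}, {"hand": 0.26, "dp": [0.0123, 0, 0], "yaw": 0}, {"hand": 0.26, "dp": [0.0123, 0, 0], "yaw": 0}, {"hand": 0.26, "dp": [0.0123, 0, 0], "yaw": 0}, {"hand": 0.26, "dp": [0.0123, 0, 0], "yaw": 0}, {"hand": 0.26, "dp": [0.0123, 0, 0], "yaw": 0}, {"hand": 0.26, "dp": [0.0123, 0, 0], "yaw": 0}, {"hand": 0.26, "dp": [0.0123, 0, 0], "yaw": 0}, {"hand": 0.26, "dp": [0.0123, 0, 0], "yaw": 0}, {"hand": 0.26, "dp": [0.0123, 0, 0], "yaw": 0}, {"hand": 0.26, "dp": [0, 0, 0], "yaw": 0}, {"hand": 0.26, "dp": [-0.0375, 0, 0], "yaw": 0}, {"hand": 0.26, "dp": [0, 0, -0.05], "yaw": 0}, {"hand": 0.26, "dp": [0, 0, -0.05], "yaw": 0}, {"hand": 0.26, "dp": [0, 0, 0], "yaw": 0}])

```text
time_s: 15.4
ee_pos: [0.5625, 0.0523, 0.0898]
orientation: [3.134, -0.009, 1.572]
ft_force: [0.5, 0.4, 1.1]
width: 0.0221
finger_force: 0.0
```

Run:
```python
from h import *
go(.522,.105,.08,0)
wholes(.559,.105)
```

```text
[0.5625 0.0523 0.0898] 90.05 shift [ 0.0659 -0.0506  0.0122] yaw 0.5003 F [0.5 0.4 1.1] 0.02207190681114239
w 297 [310. 170.] [0.5584 0.1065]
```

carry_out(increments=[{"hand": 0.26, "dp": [0.033, -0.025, 0], "yaw": 0}, {"hand": 0.26, "dp": [0.033, -0.025, 0], "yaw": 0}, {"hand": 0.26, "dp": [0, 0, 0], "yaw": 0.0455}, {"hand": 0.26, "dp": [0, 0, 0], "yaw": 0.0455}, {"hand": 0.26, "dp": [0, 0, 0], "yaw": 0.0455}, {"hand": 0.26, "dp": [0, 0, 0], "yaw": 0.0455}, {"hand": 0.26, "dp": [0, 0, 0], "yaw": 0.0455}, {"hand": 0.26, "dp": [0, 0, 0], "yaw": 0.0455}, {"hand": 0.26, "dp": [0, 0, 0], "yaw": 0.0455}, {"hand": 0.26, "dp": [0, 0, 0], "yaw": 0.0455}, {"hand": 0.26, "dp": [0, 0, 0], "yaw": 0.0455}, {"hand": 0.26, "dp": [0, 0, 0], "yaw": 0.0455}, {"hand": 0.26, "dp": [0, 0, 0], "yaw": 0.0455}, {"hand": 0.26, "dp": [0, 0, 0], "yaw": 0}, {"hand": 0.26, "dp": [0, 0, 0], "yaw": 0}])

```text
time_s: 16.95
ee_pos: [0.5235, 0.0531, 0.0834]
orientation: [-3.093, 0.006, 0.075]
ft_force: [0.5, 0.5, -0.3]
width: 0.0226
finger_force: 0.0
```

Run:
```python
from h import *
go(.522,.1065,.003,0)
wholes(.559,.105)
```

```text
[0.5235 0.0531 0.0834] 4.3 shift [ 0.0031 -0.0667  0.1005] yaw 0.0239 F [ 0.5  0.5 -0.3] 0.022561698774290623
w 290 [234. 195.] [0.5584 0.1065]
```

carry_out(increments=[{"hand": 0.26, "dp": [0, 0, 0], "yaw": 0}, {"hand": 0.26, "dp": [0, 0, 0], "yaw": 0}, {"hand": 0.26, "dp": [0, 0, 0], "yaw": 0}])

```text
time_s: 17.3
ee_pos: [0.524, 0.0547, 0.0844]
orientation: [-3.093, 0.004, 0.078]
ft_force: [-0.2, 0.1, 0.2]
width: 0.0225
finger_force: 0.0
```

Run:
```python
from h import *
go(.522,.1065,.003,0)
o=robot.get_obs();print(np.round(o["joints"],3),np.round(o["qvel"],3),np.round(o["joint_efforts"],1))
```

```text
[0.524  0.0547 0.0844] 4.47 shift [ 0.0026 -0.0647  0.1017] yaw 0.0248 F [-0.2  0.1  0.2] 0.022537684243506852
[ 0.077  0.174 -0.309  1.092  0.048  3.141] [-0.004 -0.     0.002  0.     0.001 -0.001] [ -0.1 -44.9  33.5   0.    0.2   0. ]
```

Joint 6 is at its limit for heading 0 here. I'll flip the tool half a turn and push with its other side.

carry_out(increments=[{"hand": 0.26, "dp": [0, 0, 0], "yaw": -0.047}, {"hand": 0.26, "dp": [0, 0, 0], "yaw": -0.047}, {"hand": 0.26, "dp": [0, 0, 0], "yaw": -0.047}, {"hand": 0.26, "dp": [0, 0, 0], "yaw": -0.047}, {"hand": 0.26, "dp": [0, 0, 0], "yaw": -0.047}, {"hand": 0.26, "dp": [0, 0, 0], "yaw": -0.047}, {"hand": 0.26, "dp": [0, 0, 0], "yaw": -0.047}, {"hand": 0.26, "dp": [0, 0, 0], "yaw": -0.047}, {"hand": 0.26, "dp": [0, 0, 0], "yaw": -0.047}, {"hand": 0.26, "dp": [0, 0, 0], "yaw": -0.047}, {"hand": 0.26, "dp": [0, 0, 0], "yaw": -0.047}, {"hand": 0.26, "dp": [0, 0, 0], "yaw": -0.047}, {"hand": 0.26, "dp": [0, 0, 0], "yaw": -0.047}, {"hand": 0.26, "dp": [0, 0, 0], "yaw": -0.047}, {"hand": 0.26, "dp": [0, 0, 0], "yaw": -0.047}, {"hand": 0.26, "dp": [0, 0, 0], "yaw": -0.047}, {"hand": 0.26, "dp": [0, 0, 0], "yaw": -0.047}, {"hand": 0.26, "dp": [0, 0, 0], "yaw": -0.047}, {"hand": 0.26, "dp": [0, 0, 0], "yaw": -0.047}, {"hand": 0.26, "dp": [0, 0, 0], "yaw": 0}])

```text
time_s: 19.3
ee_pos: [0.5241, 0.0544, 0.0845]
orientation: [3.098, -0.02, 2.884]
ft_force: [0.6, -0.3, 0.4]
width: 0.022
finger_force: 0.0
```

Run:
```python
from h import *
go(.522,.1065,.003,180)
```

```text
[0.5241 0.0544 0.0845] 165.22 shift [0.0191 0.0623 0.1019] yaw -0.0821 F [ 0.6 -0.3  0.4] 0.02203695999673782
```

```bash
cat >> h.py <<'E'
def go(x,y,z,deg):
    o=robot.get_obs();R=Ro.from_euler("xyz",o["orientation"]).as_matrix();w=np.degrees(o["orientation"][2])
    print(np.round(o["ee_pos"],4),np.round(o["orientation"],3),"shift",np.round(R.T@(np.array([x,y,z])-o["ee_pos"])/.8,4),"yaw",round(-((deg-w+180)%360-180)/180,4),"F",np.round(o["ft_force"],1))
E
python3 - <<'E'
from h import *
go(.522,.1065,.08,180)
E
```

```text
[0.5241 0.0544 0.0845] [ 3.098 -0.02   2.884] shift [0.019  0.062  0.0087] yaw -0.0821 F [ 0.6 -0.3  0.4]
```

carry_out(increments=[{"hand": 0.26, "dp": [0.0095, 0.031, 0], "yaw": 0}, {"hand": 0.26, "dp": [0.0095, 0.031, 0], "yaw": 0}, {"hand": 0.26, "dp": [0, 0, 0], "yaw": -0.041}, {"hand": 0.26, "dp": [0, 0, 0], "yaw": -0.041}, {"hand": 0.26, "dp": [0, 0, 0], "yaw": 0}, {"hand": 0.26, "dp": [0, 0, 0], "yaw": 0}])

```text
time_s: 19.9
ee_pos: [0.5221, 0.1059, 0.087]
orientation: [3.094, -0.008, 3.135]
ft_force: [0.3, 0.1, -0.3]
width: 0.0221
finger_force: 0.0
```

Run:
```python
from h import *
go(.522,.1065,.0035,180);print(robot.get_obs()["joints"])
```

```text
[0.5221 0.1059 0.087 ] [ 3.094 -0.008  3.135] shift [-0.0007 -0.0043  0.1042] yaw -0.002 F [ 0.3  0.1 -0.3]
[ 0.17344284  0.17917684 -0.29702387  1.09414752  0.04827164  0.18006333]
```

carry_out(increments=[{"hand": 0.26, "dp": [-0.0007, -0.0043, 0.04], "yaw": 0}, {"hand": 0.26, "dp": [0, 0, 0.04], "yaw": 0}, {"hand": 0.26, "dp": [0, 0, 0.0235], "yaw": 0}, {"hand": 0.26, "dp": [0, 0, 0], "yaw": 0}, {"hand": 0.26, "dp": [0, 0, 0], "yaw": 0}])

```text
time_s: 20.4
ee_pos: [0.5219, 0.1061, 0.0039]
orientation: [3.094, -0.009, 3.137]
ft_force: [-0.4, -0.9, 0.2]
width: 0.0221
finger_force: 0.0
```

Run:
```python
from h import *
go(.643,.1055,.0035,180)
```

```text
[0.5219 0.1061 0.0039] [ 3.094 -0.009  3.137] shift [-0.1514 -0.     -0.0008] yaw -0.0015 F [-0.4 -0.9  0.2]
```

carry_out(increments=[{"hand": 0.26, "dp": [-0.0126, 0, 0], "yaw": 0}, {"hand": 0.26, "dp": [-0.0126, 0, 0], "yaw": 0}, {"hand": 0.26, "dp": [-0.0126, 0, 0], "yaw": 0}, {"hand": 0.26, "dp": [-0.0126, 0, 0], "yaw": 0}, {"hand": 0.26, "dp": [-0.0126, 0, -0.0008], "yaw": 0}, {"hand": 0.26, "dp": [-0.0126, 0, 0], "yaw": 0}, {"hand": 0.26, "dp": [-0.0126, 0, 0], "yaw": 0}, {"hand": 0.26, "dp": [-0.0126, 0, 0], "yaw": 0}, {"hand": 0.26, "dp": [-0.0126, 0, 0], "yaw": 0}, {"hand": 0.26, "dp": [-0.0126, 0, 0], "yaw": 0}, {"hand": 0.26, "dp": [-0.0126, 0, 0], "yaw": 0}, {"hand": 0.26, "dp": [-0.0126, 0, 0], "yaw": 0}, {"hand": 0.26, "dp": [0, 0, 0], "yaw": 0}, {"hand": 0.26, "dp": [0.02, 0, 0], "yaw": 0}, {"hand": 0.26, "dp": [0.03, 0, 0], "yaw": 0}, {"hand": 0.26, "dp": [0, 0, -0.05], "yaw": 0}, {"hand": 0.26, "dp": [0, 0, -0.05], "yaw": 0}, {"hand": 0.26, "dp": [0, 0, 0], "yaw": 0}, {"hand": 0.26, "dp": [0, 0, 0], "yaw": 0}])

```text
time_s: 22.3
ee_pos: [0.6045, 0.1024, 0.0853]
orientation: [3.094, -0.005, 3.14]
ft_force: [-0.1, -0.0, 0.1]
width: 0.0222
finger_force: 0.0
```

Run:
```python
from h import *
go(.4757,-.1955,.083,60)
```

```text
[0.6045 0.1024 0.0853] [ 3.094 -0.005  3.14 ] shift [ 0.1603 -0.3724 -0.0142] yaw 0.6661 F [-0.1 -0.   0.1]
```

carry_out(increments=[{"hand": 0.26, "dp": [0.016, -0.0372, -0.0014], "yaw": 0}, {"hand": 0.26, "dp": [0.016, -0.0372, -0.0014], "yaw": 0}, {"hand": 0.26, "dp": [0.016, -0.0372, -0.0014], "yaw": 0}, {"hand": 0.26, "dp": [0.016, -0.0372, -0.0014], "yaw": 0}, {"hand": 0.26, "dp": [0.016, -0.0372, -0.0014], "yaw": 0}, {"hand": 0.26, "dp": [0.016, -0.0372, -0.0014], "yaw": 0}, {"hand": 0.26, "dp": [0.016, -0.0372, -0.0014], "yaw": 0}, {"hand": 0.26, "dp": [0.016, -0.0372, -0.0014], "yaw": 0}, {"hand": 0.26, "dp": [0.016, -0.0372, -0.0014], "yaw": 0}, {"hand": 0.26, "dp": [0.016, -0.0372, -0.0014], "yaw": 0}, {"hand": 0.26, "dp": [0, 0, 0], "yaw": 0.047}, {"hand": 0.26, "dp": [0, 0, 0], "yaw": 0.047}, {"hand": 0.26, "dp": [0, 0, 0], "yaw": 0.047}, {"hand": 0.26, "dp": [0, 0, 0], "yaw": 0.047}, {"hand": 0.26, "dp": [0, 0, 0], "yaw": 0.047}, {"hand": 0.26, "dp": [0, 0, 0], "yaw": 0.047}, {"hand": 0.26, "dp": [0, 0, 0], "yaw": 0.047}, {"hand": 0.26, "dp": [0, 0, 0], "yaw": 0.047}, {"hand": 0.26, "dp": [0, 0, 0], "yaw": 0.047}, {"hand": 0.26, "dp": [0, 0, 0], "yaw": 0.047}])

```text
time_s: 24.3
ee_pos: [0.4742, -0.1949, 0.0803]
orientation: [-3.135, -0.049, 1.657]
ft_force: [0.6, -0.3, 0.3]
width: 0.0222
finger_force: 0.0
```

carry_out(increments=[{"hand": 0.26, "dp": [0, 0, 0], "yaw": 0.047}, {"hand": 0.26, "dp": [0, 0, 0], "yaw": 0.047}, {"hand": 0.26, "dp": [0, 0, 0], "yaw": 0.047}, {"hand": 0.26, "dp": [0, 0, 0], "yaw": 0.047}, {"hand": 0.26, "dp": [0, 0, 0], "yaw": 0}, {"hand": 0.26, "dp": [0, 0, 0], "yaw": 0}])

```text
time_s: 24.9
ee_pos: [0.4745, -0.195, 0.0809]
orientation: [-3.11, -0.038, 1.075]
ft_force: [0.2, 0.6, -1.0]
width: 0.0223
finger_force: 0.0
```

Run:
```python
from h import *
go(.4757,-.1953,.0035,60)
wholes(.4917,-.1676);cv2.imwrite("pics/t3.png",holes(.55,.7,.05,.2)[:,:,::-1])
```

```text
[ 0.4745 -0.195   0.0809] [-3.11  -0.038  1.075] shift [-0.0033  0.0046  0.0966] yaw 0.009 F [ 0.2  0.6 -1. ]
w 290 [324. 214.] [ 0.4907 -0.1667]
hole 19 [0.672  0.1495]
hole 16 [0.6649 0.1057]
```

carry_out(increments=[{"hand": 0.26, "dp": [-0.0033, 0.0046, 0.04], "yaw": 0.009}, {"hand": 0.26, "dp": [0, 0, 0.04], "yaw": 0}, {"hand": 0.26, "dp": [0, 0, 0.0155], "yaw": 0}, {"hand": 0.26, "dp": [0, 0, 0], "yaw": 0}, {"hand": 0.26, "dp": [0, 0, 0], "yaw": 0}])

```text
time_s: 25.5
ee_pos: [0.4768, -0.1958, 0.0063]
orientation: [-3.111, -0.037, 1.044]
ft_force: [0.2, -0.3, 0.6]
width: 0.0221
finger_force: 0.0
```

Run:
```python
from h import *
go(.4757+.0725,-.1953+.1256,.0035,60)
```

```text
[ 0.4768 -0.1958  0.0063] [-3.111 -0.037  1.044] shift [ 0.1809 -0.0018  0.0103] yaw -0.0009 F [ 0.2 -0.3  0.6]
```

carry_out(increments=[{"hand": 0.26, "dp": [0, -0.0018, 0.0035], "yaw": 0}, {"hand": 0.26, "dp": [0.0121, 0, 0.0005], "yaw": 0}, {"hand": 0.26, "dp": [0.0121, 0, 0.0005], "yaw": 0}, {"hand": 0.26, "dp": [0.0121, 0, 0.0004], "yaw": 0}, {"hand": 0.26, "dp": [0.0121, 0, 0.0004], "yaw": 0}, {"hand": 0.26, "dp": [0.0121, 0, 0.0005], "yaw": 0}, {"hand": 0.26, "dp": [0.0121, 0, 0.0004], "yaw": 0}, {"hand": 0.26, "dp": [0.0121, 0, 0.0005], "yaw": 0}, {"hand": 0.26, "dp": [0.0121, 0, 0.0004], "yaw": 0}, {"hand": 0.26, "dp": [0.0121, 0, 0.0005], "yaw": 0}, {"hand": 0.26, "dp": [0.0121, 0, 0.0004], "yaw": 0}, {"hand": 0.26, "dp": [0.0121, 0, 0.0005], "yaw": 0}, {"hand": 0.26, "dp": [0.0121, 0, 0.0004], "yaw": 0}, {"hand": 0.26, "dp": [0.0121, 0, 0.0005], "yaw": 0}, {"hand": 0.26, "dp": [0.0121, 0, 0.0004], "yaw": 0}, {"hand": 0.26, "dp": [0.0121, 0, 0.0005], "yaw": 0}, {"hand": 0.26, "dp": [0, 0, 0], "yaw": 0}])

```text
time_s: 27.2
ee_pos: [0.5488, -0.0679, 0.0027]
orientation: [-3.111, -0.038, 1.045]
ft_force: [-0.7, -0.1, -0.1]
width: 0.0225
finger_force: 0.0
```

Run:
```python
from h import *
go(.548,-.0697,.0035,60);wholes(.558,-.05)
```

```text
[ 0.5488 -0.0679  0.0027] [-3.111 -0.038  1.045] shift [-0.0024  0.0002 -0.0012] yaw -0.0007 F [-0.7 -0.1 -0.1]
w 649 [316. 290.] [ 0.5585 -0.0494]
```

carry_out(increments=[{"hand": 0.26, "dp": [-0.035, 0, -0.002], "yaw": 0}, {"hand": 0.26, "dp": [0, 0, -0.05], "yaw": 0}, {"hand": 0.26, "dp": [0, 0, 0], "yaw": -0.0418}, {"hand": 0.26, "dp": [0, 0, 0], "yaw": -0.0418}, {"hand": 0.26, "dp": [0, 0, 0], "yaw": -0.0418}, {"hand": 0.26, "dp": [0, 0, 0], "yaw": -0.0418}, {"hand": 0.26, "dp": [0, 0, 0], "yaw": 0}, {"hand": 0.26, "dp": [0, 0, 0], "yaw": 0}])

```text
time_s: 28.05
ee_pos: [0.5342, -0.0954, 0.0431]
orientation: [-3.133, -0.048, 1.566]
ft_force: [0.6, 0.4, 0.1]
width: 0.0224
finger_force: 0.0
```

Run:
```python
from h import *
go(.5585,-.086,.0035,90)
```

```text
[ 0.5342 -0.0954  0.0431] [-3.133 -0.048  1.566] shift [0.0095 0.0307 0.0498] yaw -0.0015 F [0.6 0.4 0.1]
```

carry_out(increments=[{"hand": 0.26, "dp": [0.0095, 0.0307, 0], "yaw": 0}, {"hand": 0.26, "dp": [0, 0, 0.03], "yaw": 0}, {"hand": 0.26, "dp": [0, 0, 0.0195], "yaw": 0}, {"hand": 0.26, "dp": [0, 0, 0], "yaw": 0}, {"hand": 0.26, "dp": [0, 0, 0], "yaw": 0}])

```text
time_s: 28.55
ee_pos: [0.5584, -0.0859, 0.0039]
orientation: [-3.133, -0.048, 1.568]
ft_force: [0.4, 0.0, 1.2]
width: 0.0224
finger_force: 0.0
```

Run:
```python
from h import *
go(.5585,.103,.0035,90)
```

```text
[ 0.5584 -0.0859  0.0039] [-3.133 -0.048  1.568] shift [ 0.2358 -0.0004  0.0118] yaw -0.0009 F [0.4 0.  1.2]
```

carry_out(increments=[{"hand": 0.26, "dp": [0.0124, 0, 0.0006], "yaw": 0}, {"hand": 0.26, "dp": [0.0124, 0, 0.0006], "yaw": 0}, {"hand": 0.26, "dp": [0.0124, 0, 0.0006], "yaw": 0}, {"hand": 0.26, "dp": [0.0124, 0, 0.0006], "yaw": 0}, {"hand": 0.26, "dp": [0.0124, 0, 0.0006], "yaw": 0}, {"hand": 0.26, "dp": [0.0124, 0, 0.0006], "yaw": 0}, {"hand": 0.26, "dp": [0.0124, 0, 0.0006], "yaw": 0}, {"hand": 0.26, "dp": [0.0124, 0, 0.0006], "yaw": 0}, {"hand": 0.26, "dp": [0.0124, 0, 0.0006], "yaw": 0}, {"hand": 0.26, "dp": [0.0124, 0, 0.0006], "yaw": 0}, {"hand": 0.26, "dp": [0.0124, 0, 0.0006], "yaw": 0}, {"hand": 0.26, "dp": [0.0124, 0, 0.0006], "yaw": 0}, {"hand": 0.26, "dp": [0.0124, 0, 0.0006], "yaw": 0}, {"hand": 0.26, "dp": [0.0124, 0, 0.0006], "yaw": 0}, {"hand": 0.26, "dp": [0.0124, 0, 0.0006], "yaw": 0}, {"hand": 0.26, "dp": [0.0124, 0, 0.0006], "yaw": 0}, {"hand": 0.26, "dp": [0.0124, 0, 0.0006], "yaw": 0}, {"hand": 0.26, "dp": [0.0124, 0, 0.0006], "yaw": 0}, {"hand": 0.26, "dp": [0.0124, 0, 0.0006], "yaw": 0}, {"hand": 0.26, "dp": [0, 0, 0], "yaw": 0}])

```text
time_s: 30.55
ee_pos: [0.5588, 0.1044, 0.0036]
orientation: [-3.133, -0.049, 1.571]
ft_force: [1.4, -0.8, 0.7]
width: 0.0221
finger_force: 0.4
```

carry_out(increments=[{"hand": 0.26, "dp": [-0.035, 0, -0.002], "yaw": 0}, {"hand": 0.26, "dp": [0, 0, -0.05], "yaw": 0}, {"hand": 0.26, "dp": [0, 0, -0.05], "yaw": 0}, {"hand": 0.26, "dp": [0, 0, 0], "yaw": 0}, {"hand": 0.26, "dp": [0, 0, 0], "yaw": 0}])

```text
time_s: 31.05
ee_pos: [0.5601, 0.0711, 0.0846]
orientation: [-3.135, -0.048, 1.569]
ft_force: [0.2, 0.6, -1.0]
width: 0.0226
finger_force: 0.0
```

Run:
```python
from h import *
go(.522,.125,.083,180);wholes(.559,.125)
```

```text
[0.5601 0.0711 0.0846] [-3.135 -0.048  1.569] shift [ 0.0671 -0.0476  0.0055] yaw -0.5005 F [ 0.2  0.6 -1. ]
w 307 [316. 177.] [0.5585 0.1248]
```

carry_out(increments=[{"hand": 0.26, "dp": [0.0335, -0.0238, 0.0027], "yaw": 0}, {"hand": 0.26, "dp": [0.0335, -0.0238, 0.0027], "yaw": 0}, {"hand": 0.26, "dp": [0, 0, 0], "yaw": -0.0455}, {"hand": 0.26, "dp": [0, 0, 0], "yaw": -0.0455}, {"hand": 0.26, "dp": [0, 0, 0], "yaw": -0.0455}, {"hand": 0.26, "dp": [0, 0, 0], "yaw": -0.0455}, {"hand": 0.26, "dp": [0, 0, 0], "yaw": -0.0455}, {"hand": 0.26, "dp": [0, 0, 0], "yaw": -0.0455}, {"hand": 0.26, "dp": [0, 0, 0], "yaw": -0.0455}, {"hand": 0.26, "dp": [0, 0, 0], "yaw": -0.0455}, {"hand": 0.26, "dp": [0, 0, 0], "yaw": -0.0455}, {"hand": 0.26, "dp": [0, 0, 0], "yaw": -0.0455}, {"hand": 0.26, "dp": [0, 0, 0], "yaw": -0.0455}, {"hand": 0.26, "dp": [0, 0, 0], "yaw": 0}, {"hand": 0.26, "dp": [0, 0, 0], "yaw": 0}])

```text
time_s: 32.6
ee_pos: [0.5205, 0.1247, 0.0811]
orientation: [3.094, -0.01, 3.139]
ft_force: [-1.1, 0.1, 0.2]
width: 0.0225
finger_force: 0.0
```

Run:
```python
from h import *
go(.522,.1248,.0035,180)
```

```text
[0.5205 0.1247 0.0811] [ 3.094 -0.01   3.139] shift [-0.0028 -0.0045  0.0969] yaw -0.0009 F [-1.1  0.1  0.2]
```

carry_out(increments=[{"hand": 0.26, "dp": [-0.0015, -0.0045, 0.04], "yaw": 0}, {"hand": 0.26, "dp": [0, 0, 0.04], "yaw": 0}, {"hand": 0.26, "dp": [0, 0, 0.0165], "yaw": 0}, {"hand": 0.26, "dp": [0, 0, 0], "yaw": 0}, {"hand": 0.26, "dp": [-0.0114, 0, 0], "yaw": 0}, {"hand": 0.26, "dp": [-0.0114, 0, 0], "yaw": 0}, {"hand": 0.26, "dp": [-0.0114, 0, 0], "yaw": 0}, {"hand": 0.26, "dp": [-0.0114, 0, -0.0005], "yaw": 0}, {"hand": 0.26, "dp": [-0.0114, 0, 0], "yaw": 0}, {"hand": 0.26, "dp": [-0.0114, 0, 0], "yaw": 0}, {"hand": 0.26, "dp": [-0.0114, 0, 0], "yaw": 0}, {"hand": 0.26, "dp": [-0.0114, 0, 0], "yaw": 0}, {"hand": 0.26, "dp": [-0.0114, 0, 0], "yaw": 0}, {"hand": 0.26, "dp": [-0.0114, 0, 0], "yaw": 0}, {"hand": 0.26, "dp": [0, 0, 0], "yaw": 0}])

```text
time_s: 34.1
ee_pos: [0.6148, 0.1249, 0.0049]
orientation: [3.094, -0.007, -3.141]
ft_force: [-0.3, 0.8, 2.4]
width: 0.0222
finger_force: 2.2
```

carry_out(increments=[{"hand": 0.26, "dp": [0.02, 0, 0], "yaw": 0}, {"hand": 0.26, "dp": [0.03, 0, 0], "yaw": 0}, {"hand": 0.26, "dp": [0, 0, -0.05], "yaw": 0}, {"hand": 0.26, "dp": [0, 0, -0.05], "yaw": 0}, {"hand": 0.26, "dp": [0.05, 0, -0.02], "yaw": 0}, {"hand": 0.26, "dp": [0.05, 0, -0.02], "yaw": 0}, {"hand": 0.26, "dp": [0, -0.05, 0], "yaw": 0}, {"hand": 0.26, "dp": [0, -0.05, 0], "yaw": 0}, {"hand": 0.26, "dp": [0, 0, 0], "yaw": 0}, {"hand": 0.26, "dp": [0, 0, 0], "yaw": 0}])

```text
time_s: 35.1
ee_pos: [0.4943, 0.0389, 0.1137]
orientation: [3.094, -0.007, 3.14]
ft_force: [0.4, 0.2, 1.2]
width: 0.0221
finger_force: 0.0
```

Run:
```python
from h import *
t=holes(.55,.7,.05,.2);s=viewer.grab_frame("scene")
a=cv2.resize(t[125:325,130:300],None,fx=2.2,fy=2.2);b=cv2.resize(s[90:290,220:420+100],(560,440))[:, :400]
b=cv2.resize(s[80:280,340:540],(400,440));cv2.imwrite("pics/end.png",np.hstack([a,b])[:,:,::-1])
```

```text
hole 6 [0.6538 0.1894]
```

View pics/end.png

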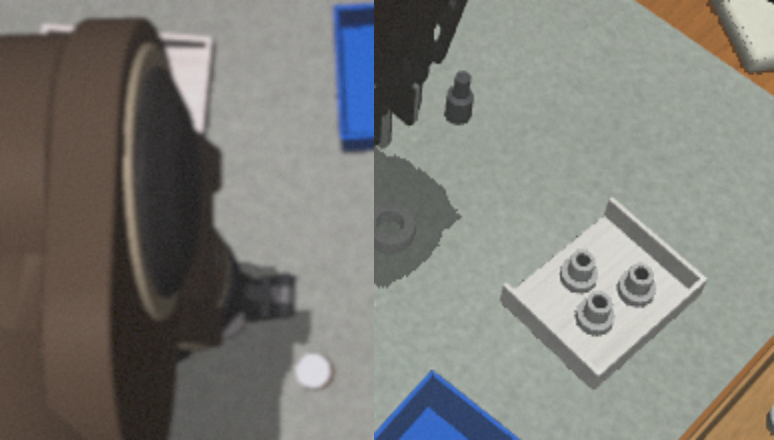

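The scene crop shows all three bushes standing inside the tray and the plug untouched. The one nearest the mouth has its bore at about (583,260). I'll check its depth numerically, then hand in.

Run:
```python
from h import *
def c(u,v,z): return np.round(cast("scene",(u-374)/2+340,v/2.2+80,z)[:2],4)
print("R",c(583,260,.022),"M",c(599,301,.022),"L",c(642,270,.022),"mouth L top",c(612,199,.02),"R top",c(505,286,.02),"plug",c(462,76,.042))
```

```text
R [0.6333 0.1264] M [0.665 0.107] L [0.6711 0.1536] mouth L top [0.6124 0.1905] R top [0.6054 0.0648] plug [0.4542 0.1766]
```

```bash
python3 -c "
from bench import robot
print(robot.sign_off())"
```

```text
the job is handed in; nothing more can be done
None
```

I slid all three bushes into the tray and handed the job in at about 35 s. In the last picture all three stand upright, the nearest about 27 mm past the mouth (16 mm needed); the verdict wasn't shown, and I only checked the plug gauge's position afterwards.

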